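# Offer up a case lid to its hinge and hold it for pinning

### The arm

A 6-joint arm with a two-finger parallel gripper is mounted at the origin on a cart in front of the work surface, level with it; the furniture and walls round the work are solid. World frame = base frame: x ahead of the robot, y to its left, z up, the work surface at z = 0. Lengths are in mm, angles in rad, forces in N, time in s.
With the tool pointing down it reaches from about 300 to 775 mm from the base axis. Payload 14.6 kg.
Tool frame: the origin (TCP) lies at the centre of the arm's flange, where the gripper is bolted on; the fingertips stand 199 mm ahead of it and the grasp point (between the pads) lies 180 mm ahead of it; z points along the fingers, y is the line along which they close (so a half turn about z gives the same grasp; the last joint's range is limited). The gripper opens to 94 mm and grips with 3 to 60 N. Pads are 16 mm wide; open, the fingers measure 119 mm over their backs; the gripper's body (75 mm by 177 mm) begins 78 mm behind the grasp point.
Start: joints at [1.173, 0.3, 1.521, -0, 1.321, -0.067], TCP at [178.637, 520.173, 404.646] pointing down, gripper open.
Joint ranges: [-3.03, 3.03], [-0.79, 2.21], [0.23, 2.52], [-1.04, 4.18], [0, 3.07], [-2.55, 2.55]. Speed limits (rad/s): [2.22, 2.22, 2.57, 3.14, 3.14, 3.14].

### API

Orientations are given as [roll, pitch, yaw] about the fixed x, y, z axes, in that order (R = Rz(yaw) Ry(pitch) Rx(roll)).
In Python, from cell import manip, optics, workorder gives the robot as it stands.
- The arm moves only by the tool step_arm, never from a script. Its argument "increments" is a list that holds one entry, the list of rows, each a list of 7 numbers: the turn, a rotation vector about the tool's x, y, z as a fraction of full scale, then the shift along the tool's x, y, z as a fraction of full scale, then the closure, from -1 (fully open) to 1 (shut). In form: [[[wx, wy, wz, tx, ty, tz, fingers], ...]]. A call has 1 to 5 rows; each row shifts and turns the commanded pose from where the row before left it, along the tool's axes as they then stand; what a row does not reach is not made up. Full scale, the value 1, is 40 mm for a shift and 45 degrees for a turn. A row lasts 1/10 s, in which the tool goes at most 50 mm and 8.59 degrees, less where a joint would pass 70% of its speed; a pose out of reach is approached as far as the arm can. A call with a number of a shift or a turn outside -1 to 1 is refused whole. A call with a gripper value outside its range is refused whole. The fingers move at their own pace and stop on an object; "newtons" is the grip in N (left out, the last holds). Time passes only in rows, so rows that do not move let the fingers close. It gives the time, the measured TCP pose, the force, the opening and the grip force at its end, in the units of the state.
- manip.read_state(): the state, without advancing time (a new reading comes with each control period).
- optics.camera(name): name is "scene" or "top"; returns a dict with "frame" (384x512x3 uint8, red, green, blue), "range_z" (384x512 float32, mm along the optical axis (not along the pixel's ray), 0 where there is no reading), "mtx" (3x3 intrinsics, pixels), "cam_to_world" (4x4, takes a point from camera to world coordinates). Camera axes: x right, y down, z forward; pixel columns grow to the right and rows downward; lengths in mm; the calibration is good to about 2 mm. A picture is of the moment at which its call begins.
- workorder.sign_off(): hands the job in; it is judged then, once.
The state is a dict: "clock": time; "joints": joint angles; "qd": joint speeds; "effort": joint torques, N m; "eef_pos": TCP position; "eef_rot": TCP orientation; "wrist_force": force on the tool from outside, world axes, zero at the start; "moment": the same for the moment, N m; "finger_gap": finger opening in mm; "finger_force": force on a finger pad.
Only numpy, scipy, OpenCV 4.12 (cv2) and the standard library are available. Lean on these libraries where they do the work, as an engineer would, in place of code of your own. Each camera call takes 0.05 s, during which the arm holds its last target. There are 200 camera calls.

### The job

Take the lid with the brass hinge leaf out of the rack and, keeping it upright with its leaf side facing over the open case, lower it behind the back edge of the wooden soap case so that its two hinge knuckles go between the three on the case. Gently bring all the knuckle holes into one straight line and finish there still holding the lid, its weight in your grip and not resting on the case, so that I can slip the hinge pin through. Do not shove the case along, and leave the bare lid and the things lying about where they are.

Things in the scene. Friction and masses are not known exactly. Their poses are not given: they have to be found in the camera images.
- lid: Brown wooden lid, 12 mm thick (x), 160 wide (y), 128 high (z), about 0.26 kg, upright in the rack, a brass hinge leaf (91 x 20 mm, 2.5 thick) screwed to the foot of its -x face. Origin: middle of the panel's lower edge face; z up to the free top edge at 128 mm, where it can be pinched across the 12 mm. Its two brass knuckles hang below the leaf.
- lid_bore_left (a point): Outer mouth of the bore of the lid's +y knuckle, lid frame (-10.5, +26.2, -9) mm. Both lid knuckles are 16 mm long, 12 mm outside, bore 7 mm, middles at y = +-18.2 mm; their bore line runs along y at x = -10.5, z = -9 mm.
- lid_bore_right (a point): Outer mouth of the bore of the lid's -y knuckle, lid frame (-10.5, -26.2, -9) mm.
- case: Open brown wooden case, 130 mm deep (x), 160 wide (y), 70 high, walls 14 mm, about 1.2 kg, loose; origin in the middle of its underside, x towards its back, which lies away from the robot. A brass hinge leaf lies on the back rim; behind the back wall stand its three knuckles (16 mm long, 12 mm outside, bore 7 mm, at y = -36.4, 0, 36.4 mm), bore line along y at x = 73, z = 71 mm.
- case_bore_left (a point): Point on the case's bore line, case frame (73, +26.2, 71) mm, where lid_bore_left belongs. The lid's 16 mm knuckles go into the two 20.4 mm gaps between the case's; knuckle ends are bevelled 2 mm. A lined-up lid knuckle is 2 mm clear of the back wall, with free air under it.
- case_bore_right (a point): Point on the case's bore line, case frame (73, -26.2, 71) mm, where lid_bore_right belongs. Lined up, the lid's x and y axes are parallel to the case's, the middle of its panel is 10.5 mm behind the bore line (+x), and its leaf and panel stay 3 mm above the tops of the case's knuckles: lower, they would rest on them.
- rack: Fixed pale wooden lid rack, 150 x 150 mm, origin in the middle of its underside. Rails along x at y = +-60 mm, tops at z = 34 mm, carry the lids' lower edges; each lid stands along y, leaf side to -x, between dowels whose tops are at z = 79 mm, with 1 mm play each side. The two places are at x = -36 and +36 mm. Draw a lid straight up.
- spare_lid: Bare lid without a hinge leaf, otherwise the same panel (12 x 160 x 128 mm, origin in the middle of its lower edge face), upright in the other place of the rack. Leave it alone.
- hinge_pin: Loose brass hinge pin, 4.5 mm thick, 94 mm long along y, lying in front of the teal bench sealer; origin in its middle on the table. Leave it alone.
- screwdriver: Screwdriver with a red handle lying behind the work, in front of the soap stacks, long axis x. Leave it alone.
- tally_pad: Dark blue notepad, 148 x 109 x 14 mm, lying at the front right. Leave it alone.
- soap_a: Stack of three wrapped soap bars, 84 x 73 x 80 mm, origin in the middle of its underside, behind the work. Leave it alone.
- soap_b: Another such stack, beside it, with one more stack standing on it (together 160 mm high). Leave it alone.
- soap_c: Another such stack, beside that. Leave it alone.
- soap_d: The upper stack, standing on soap_b. Leave it alone.
- tape_roll: Roll of packing tape lying flat, 108 mm across, 48 mm high, behind on the left. Leave it alone.

How it is judged:
By the outcome, as a careful person would: the job done as asked, in the order asked, and still so for the second after the job is handed in, while the arm keeps its last pose, push and grip.
It also fails if it takes over 42 s, if anything falls off the work surface, if the arm or the gripper's body presses on something with over 40 N, if the wrist force passes 120 N, or if a joint passes its speed limit or range.

## Working session

There is one attempt and no reset: what is moved stays moved. The work goes in short steps, Python scripts to look and compute and a tool call to move; the robot and the scene stay as the last step left them, time stands still between calls to the robot, and variables do not carry over. Pictures are saved under pics/ and viewed, at most 10 in all, crops included, and the job is handed in when it is done.

Besides the shell and the picture viewer there is one more tool, called after "Call:" as name([rows], argument=value, ...), one row to a line, values as JSON. step_arm: Moves the arm, as the interface text tells. Its arguments: {"type":"object","properties":{"increments":{"type":"array","items":{"type":"array","items":{"type":"array","items":{"type":"number"}}}},"newtons":{"type":"number"}},"required":["increments"]}

```bash
mkdir -p pics
cat > h.py <<'E'
import numpy as np, cv2, pickle
from cell import manip, optics, workorder
def grab(n):
    c=optics.camera(n); return c
def save(c,fn,crop=None,scale=1):
    im=cv2.cvtColor(c["frame"],cv2.COLOR_RGB2BGR)
    if crop: im=im[crop[1]:crop[3],crop[0]:crop[2]]
    if scale!=1: im=cv2.resize(im,None,fx=scale,fy=scale,interpolation=cv2.INTER_CUBIC)
    cv2.imwrite('pics/'+fn,im)
def cloud(c):
    z=c["range_z"]; K=c["mtx"]; v,u=np.indices(z.shape)
    p=np.stack([(u-K[0,2])/K[0,0]*z,(v-K[1,2])/K[1,1]*z,z],-1)
    T=c["cam_to_world"]; return p@T[:3,:3].T+T[:3,3]
E
python3 - <<'E'
from h import *
for n in("scene","top"):
    c=grab(n); save(c,n+'0.png'); pickle.dump(c,open(n+'0.pkl','wb')); print(n,c["mtx"].tolist(),c["cam_to_world"].round(3).tolist())
s=manip.read_state(); print(s)
E
```

```text
scene [[371.60829473854227, 0.0, 253.51456555417656], [0.0, 371.60829473854227, 189.2981222701856], [0.0, 0.0, 1.0]] [[0.812, -0.239, 0.533, 36.885], [-0.584, -0.322, 0.745, -697.584], [-0.006, -0.916, -0.401, 478.095], [0.0, 0.0, 0.0, 1.0]]
top [[379.50490086477214, 0.0, 250.48117787564166], [0.0, 379.50490086477214, 185.96369397427986], [0.0, 0.0, 1.0]] [[0.01, -0.998, 0.068, 508.808], [-1.0, -0.011, -0.015, 106.621], [0.016, -0.068, -0.998, 1266.77], [0.0, 0.0, 0.0, 1.0]]
{'clock': 0.1, 'joints': array([ 1.17338822e+00,  3.00408496e-01,  1.52150769e+00, -3.31879907e-05,
        1.32072202e+00, -6.66201463e-02]), 'qd': array([-0.00138712, -0.00125422, -0.00357525,  0.00049681,  0.0006374 ,
        0.00037145]), 'effort': array([ 2.84395028e-03, -5.32641327e+01, -3.53284585e+01,  7.10261171e-02,
        2.35156284e-02, -6.42423970e-05]), 'eef_pos': array([178.63756208, 520.15006211, 404.15161508]), 'eef_rot': array([-3.14054728e+00, -3.75273414e-05,  2.81081291e+00]), 'wrist_force': array([-0.54090268, -0.26399267, -0.1215076 ]), 'moment': array([0.05214162, 0.03379873, 0.02384671]), 'finger_force': 0.0, 'finger_gap': 93.92046034180048}
```

View pics/scene0.png

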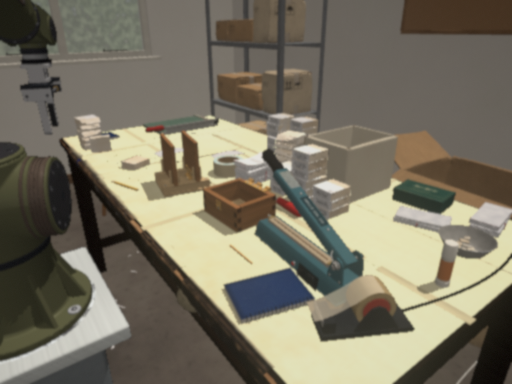

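View pics/top0.png

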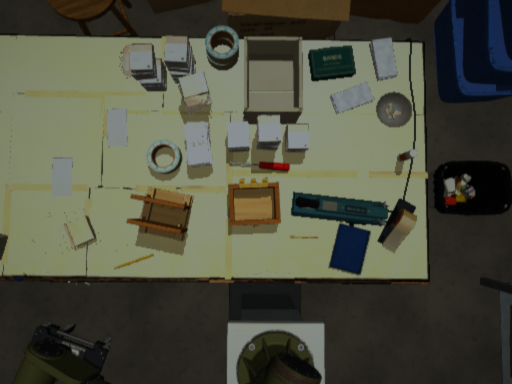

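Scene: the case is near (240,202) and the rack with two lids near (180,165). Top: the case is at (254,203) with its brass knuckles at (254,184), and the rack is at (162,213) with lids at rows ~200 and ~227, slightly rotated. Next I'll zoom in and measure.

Run:
```python
from h import *
s=pickle.load(open('scene0.pkl','rb')); t=pickle.load(open('top0.pkl','rb'))
f=lambda c,b,k:cv2.resize(cv2.cvtColor(c["frame"],cv2.COLOR_RGB2BGR)[b[1]:b[3],b[0]:b[2]],k,interpolation=cv2.INTER_CUBIC)
a=f(s,(140,110,290,235),(480,400)); 
cv2.imwrite('pics/crop1.png',np.vstack([np.hstack([f(s,(140,120,220,200),(400,300)),f(s,(195,165,285,235),(400,300))]),np.hstack([f(t,(120,175,210,245),(400,300)),f(t,(220,170,290,230),(400,300))])]))
P=cloud(t)
for nm,(x0,y0,x1,y1) in dict(lids=(120,180,205,245),case=(222,174,288,230)).items():
    q=P[y0:y1,x0:x1].reshape(-1,3)
    if nm=='lids':
        q=q[q[:,2]>140]; print(q[:,2].min(),np.percentile(q[:,2],[10,50,90]))
        m=((P[...,2]>135)); mm=np.zeros(m.shape,np.uint8); mm[y0:y1,x0:x1]=m[y0:y1,x0:x1]
        n,L,st,_=cv2.connectedComponentsWithStats(mm)
        for i in range(1,n):
            if st[i,4]<20: continue
            r=P[L==i]; print(st[i],r.mean(0).round(1)); (cx,cy),wh,an=cv2.minAreaRect(r[:,:2].astype(np.float32)); print(cx,cy,wh,an)
    else:
        q=q[(q[:,2]>60)&(q[:,2]<85)]; print(cv2.minAreaRect(q[:,:2].astype(np.float32)),np.median(q[:,2]))
hsv=cv2.cvtColor(t["frame"],cv2.COLOR_RGB2HSV)
m=cv2.inRange(hsv,(18,140,90),(32,255,255)); mm=np.zeros_like(m); mm[172:196,225:285]=m[172:196,225:285]
n,L,st,ce=cv2.connectedComponentsWithStats(mm)
for i in range(1,n): print(st[i],ce[i].round(1),P[L==i].mean(0).round(1))
```

```text
140.331036946754 [157.77256158 161.77943733 164.76472817]
[130 194  56  15 240] [537.7 357.3 165.9]
524.6730346679688 272.8487854003906 (333.4656982421875, 18.28532600402832) 81.40946197509766
[127 218  56  15 272] [466.9 366.5 159.6]
466.2962341308594 367.63134765625 (157.7965850830078, 12.585819244384766) 78.9036636352539
((543.948974609375, 76.853759765625), (143.5475616455078, 159.99859619140625), 3.0486931800842285) 70.22665753597994
[238 179  30   9 161] [253.  183.8] [596.7  80.5  78.2]
[228 184   4   3   5] [229.2 184.6] [593.7 155.3  70.2]
```

View pics/crop1.png

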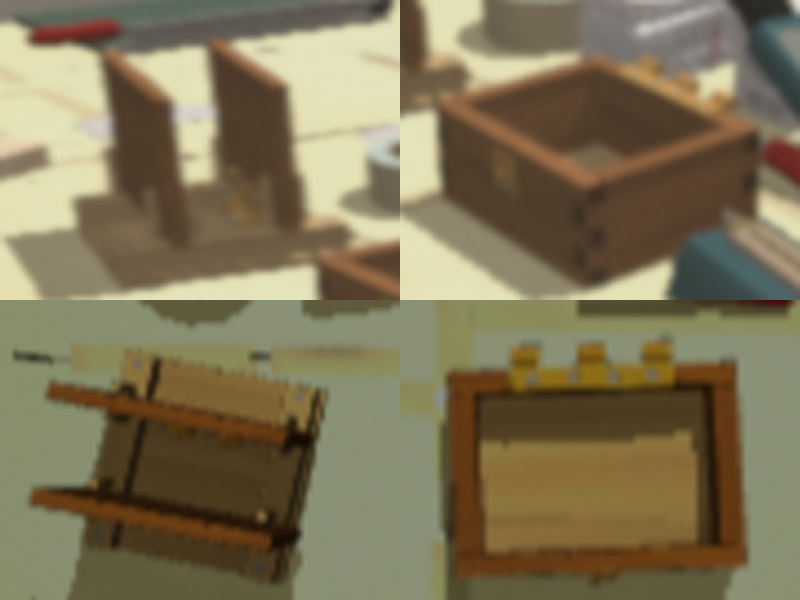

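The brass leaf shows at the foot of the far (+x) lid, on its robot-facing side (crop ≈(240,205), and the top view at (180–230,432)). The near lid is bare. The three case knuckles are clear at (525,352), (590,352) and (657,350) in the top crop. I'll refine the lid and case with both cameras.

```bash
cat >> h.py <<'E'
def ray(c,uv,z):
    K=c["mtx"];T=c["cam_to_world"]; uv=np.atleast_2d(uv).astype(float)
    d=np.c_[(uv[:,0]-K[0,2])/K[0,0],(uv[:,1]-K[1,2])/K[1,1],np.ones(len(uv))]@T[:3,:3].T
    o=T[:3,3]; return o+d*((z-o[2])/d[:,2])[:,None]
def proj(c,p):
    T=np.linalg.inv(c["cam_to_world"]); q=np.atleast_2d(p)@T[:3,:3].T+T[:3,3]
    r=q@c["mtx"].T; return r[:,:2]/r[:,2:]
def rect(pts):
    (cx,cy),(w,h),a=cv2.minAreaRect(np.float32(pts[:,:2]))
    if w>h: a+=90; w,h=h,w
    # a: direction of short side
    a=(a+90)%180-90
    return np.round([cx,cy,w,h,a],2)
E
python3 - <<'E'
from h import *
s=pickle.load(open('scene0.pkl','rb')); t=pickle.load(open('top0.pkl','rb'))
for n,c in(('top',t),('scene',s)):
    P=cloud(c); 
    m=(P[...,2]>(154 if n=='top' else 120))&(P[...,2]<172)&(P[...,0]>420)&(P[...,0]<580)&(P[...,1]>260)&(P[...,1]<460)
    k,L,st,_=cv2.connectedComponentsWithStats(m.astype(np.uint8))
    for i in range(1,k):
        if st[i,4]>30: r=P[L==i]; print(n,'lid',st[i],rect(r),'z',np.percentile(r[:,2],[50,90,98]).round(1))
    m=(P[...,2]>66)&(P[...,2]<74)&(P[...,0]>450)&(P[...,0]<610)&(P[...,1]>-20)&(P[...,1]<180)
    r=P[m]; print(n,'case rim',rect(r),np.median(r[:,2]))
# bright orange top edges in the top view -> plane
hsv=cv2.cvtColor(t["frame"],cv2.COLOR_RGB2HSV)
m=cv2.inRange(hsv,(5,130,90),(16,255,255))
for nm,b,z in(('lidfar',(122,185,205,212),162),('lidnear',(122,212,205,245),162),('case',(220,180,290,230),70)):
    mm=np.zeros_like(m); mm[b[1]:b[3],b[0]:b[2]]=m[b[1]:b[3],b[0]:b[2]]
    k,L,st,_=cv2.connectedComponentsWithStats(mm); i=1+st[1:,4].argmax()
    v,u=np.nonzero(L==i); print(nm,st[i],rect(ray(t,np.c_[u,v],z)))
# knuckles
m=cv2.inRange(hsv,(18,140,90),(32,255,255))
for rows in ((176,182),):
    mm=np.zeros_like(m); mm[rows[0]:rows[1],225:285]=m[rows[0]:rows[1],225:285]
    k,L,st,ce=cv2.connectedComponentsWithStats(mm)
    for i in range(1,k): print(st[i],ce[i].round(1),ray(t,ce[i],77).round(1))
E
```

```text
top lid [130 194  55  15 231] [537.86 359.25  11.94 158.34 -11.17] z [161.9 164.5 166.1]
top lid [127 218  55  15 239] [466.2  367.66  12.48 157.8  -11.21] z [161.8 164.2 165.9]
top case rim [541.33  76.7  138.34 159.96   3.02] 69.92478389377595
scene lid [181 131  18  25 248] [538.07 356.1   13.66 162.92 -10.61] z [145.6 161.  161.8]
scene lid [160 133  16  27 224] [467.17 364.39  12.66 158.19 -11.09] z [146.3 161.3 162.1]
scene case rim [541.39  75.18 138.3  163.85   2.92] 69.38001616920457
lidfar [131 195  53  13 179] [537.18 360.04  12.79 154.65 -11.27]
lidnear [127 219  54  14 158] [464.89 368.51  10.24 156.12 -11.91]
case [230 183  50  42 358] [535.21  74.67 129.12 154.38   0.66]
[251 179   5   3  14] [253.1 180.1] [[608.4  80.   77. ]]
[263 179   4   3  12] [264.5 180. ] [[609.1  44.2  77. ]]
[240 180   4   2   8] [241.5 180.5] [[606.6 116.6  77. ]]
```

Call:
step_arm([
  [[0,0,0.18,0,0,0,0],[0,0,0.18,0,0,0,0],[0,0,0.18,0,0,0,0],[0,0,0.18,0,0,0,0],[0,0,0.18,0,0,0,0]],
], newtons=30)

```text
clock: 0.6
eef_pos: [178.6, 520.2, 404.3]
eef_rot: [-3.141, 0.0, 2.098]
wrist_force: [-0.5, 0.3, 0.1]
finger_gap: 57.2
finger_force: 0.0
```

Call:
step_arm([
  [[0,0,0.18,0,0,0,0],[0,0,0.18,0,0,0,0],[0,0,0.18,0,0,0,0],[0,0,0.18,0,0,0,0],[0,0,0.19,0,0,0,0]],
])

```text
clock: 1.1
eef_pos: [178.6, 520.2, 404.3]
eef_rot: [-3.141, 0.001, 1.383]
wrist_force: [-0.0, 0.3, -0.5]
finger_gap: 47.1
finger_force: 0.0
```

```bash
cat >> h.py <<'E'
from scipy.spatial.transform import Rotation as Ro
def go(p,rpy_deg):
    s=manip.read_state(); R=Ro.from_euler('xyz',s['eef_rot']); G=Ro.from_euler('xyz',rpy_deg,degrees=True)
    d=R.inv().apply(np.array(p)-s['eef_pos']); w=(R.inv()*G).as_rotvec(degrees=True)
    print('clock',s['clock'],'pos',s['eef_pos'].round(2),'rot',np.degrees(s['eef_rot']).round(2),'F',s['wrist_force'].round(2),'M',s['moment'].round(3),'gap',round(s['finger_gap'],2),'ff',round(s['finger_force'],1))
    print('shift units',(d/40).round(3),'turn units',(w/45).round(3))
E
python3 -c "
from h import *
go([538,358.5,404],[180,0,78.8])"
```

```text
clock 1.1 pos [178.62 520.17 404.3 ] rot [-1.7999e+02  4.0000e-02  7.9260e+01] F [-0.05  0.31 -0.54] M [-0.098  0.09  -0.064] gap 47.14 ff 0.0
shift units [-2.297e+00  9.580e+00  7.000e-03] turn units [-0.     0.001  0.01 ]
```

Call:
step_arm([
  [[0,0,0,-0.23,0.958,0,0],[0,0,0,-0.23,0.958,0,0],[0,0,0,-0.23,0.958,0,0],[0,0,0,-0.23,0.958,0,0],[0,0,0,-0.23,0.958,0,0]],
])

```text
clock: 1.6
eef_pos: [360.1, 439.4, 404.4]
eef_rot: [-3.141, 0.0, 1.389]
wrist_force: [-0.3, 0.2, 0.1]
finger_gap: 47.2
finger_force: 0.0
```

Call:
step_arm([
  [[0,0,0,-0.23,0.958,0,0],[0,0,0,-0.23,0.958,0,0],[0,0,0,-0.23,0.958,0,0],[0,0,0,-0.23,0.958,0,0],[0,0,0,-0.23,0.958,0,0]],
])

```text
clock: 2.1
eef_pos: [540.3, 359.6, 404.3]
eef_rot: [-3.141, 0.0, 1.389]
wrist_force: [-0.3, 0.7, 0.1]
finger_gap: 47.0
finger_force: 0.0
```

Call:
step_arm([
  [[0,0,0,0,0,0,0],[0,0,0,0,0,0,0]],
])

```text
clock: 2.3
eef_pos: [539.2, 360.2, 403.8]
eef_rot: [-3.141, 0.001, 1.388]
wrist_force: [-1.1, 0.9, 0.2]
finger_gap: 47.2
finger_force: 0.0
```

```bash
python3 -c "
from h import *
go([538,358.5,330],[180,0,78.8])
a=grab('scene');b=grab('top');save(b,'t1.png')
im=[cv2.resize(cv2.cvtColor(c['frame'],cv2.COLOR_RGB2BGR)[y:y+90,x:x+100],(400,360),interpolation=cv2.INTER_CUBIC) for c,x,y in((a,130,90),(b,110,165))]
cv2.imwrite('pics/c2.png',np.hstack(im))"
```

```text
clock 2.3 pos [539.25 360.17 403.84] rot [-1.7994e+02  4.0000e-02  7.9530e+01] F [-1.05  0.91  0.17] M [-0.083  0.077  0.008] gap 47.24 ff 0.0
shift units [-0.045 -0.021  1.846] turn units [-0.001  0.001  0.016]
```

View pics/c2.png

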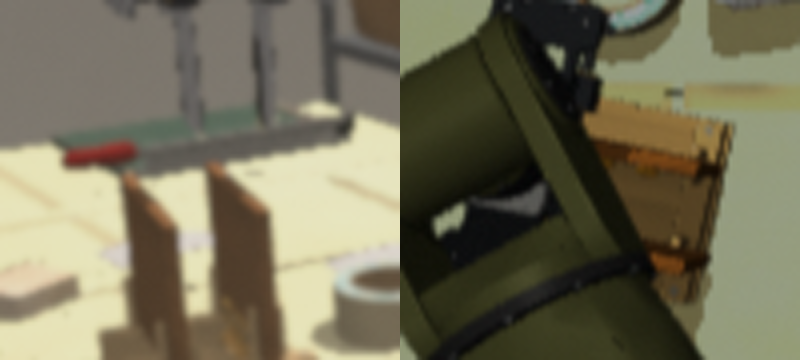

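The fingers (tips at crop (198,130) and (268,120)) straddle the far lid's top edge. I'll go down and close.

Call:
step_arm([
  [[0,0,0.016,-0.04,-0.02,0.4,0],[0,0,0,0,0,0.5,0],[0,0,0,0,0,0.5,0],[0,0,0,0,0,0.4,0],[0,0,0,0,0,0,0]],
])

```text
clock: 2.9
eef_pos: [536.7, 359.8, 330.7]
eef_rot: [-3.139, 0.002, 1.378]
wrist_force: [0.2, 0.2, 0.0]
finger_gap: 46.6
finger_force: 0.0
```

Call:
step_arm([
  [[0,0,0,0,0,0,0.6],[0,0,0,0,0,0,1],[0,0,0,0,0,0,1],[0,0,0,0,0,0,1],[0,0,0,0,0,0,1]],
], newtons=30)

```text
clock: 3.4
eef_pos: [537.9, 359.0, 333.0]
eef_rot: [3.141, -0.0, 1.377]
wrist_force: [1.1, 0.2, 1.8]
finger_gap: 11.5
finger_force: 30.0
```

Call:
step_arm([
  [[0,0,0,0,0,0,1],[0,0,0,0,0,0,1],[0,0,0,0,0,0,1]],
])

```text
clock: 3.7
eef_pos: [537.9, 359.0, 333.0]
eef_rot: [3.141, -0.0, 1.377]
wrist_force: [0.4, 0.2, 3.7]
finger_gap: 11.8
finger_force: 30.0
```

```bash
python3 -c "
from h import *
go([538,358.5,330],[180,0,78.8])"
```

```text
clock 3.7 pos [537.94 359.02 332.99] rot [ 1.7997e+02 -2.0000e-02  7.8870e+01] F [0.37 0.21 3.69] M [-0.138 -0.148 -0.016] gap 11.81 ff 30.0
shift units [-0.013  0.004  0.075] turn units [ 0.001 -0.001  0.002]
```

Call:
step_arm([
  [[0,0,0,0,0,-0.1,1],[0,0,0,0,0,-0.3,1],[0,0,0,0,0,-0.5,1],[0,0,0,0,0,-0.7,1],[0,0,0,0,0,-0.7,1]],
], newtons=40)

```text
clock: 4.2
eef_pos: [537.7, 359.0, 426.1]
eef_rot: [-3.141, 0.0, 1.377]
wrist_force: [0.8, -0.1, -1.9]
finger_gap: 11.7
finger_force: 40.0
```

Call:
step_arm([
  [[0,0,0,0,0,-0.2,1],[0,0,0,0,0,0,1]],
])

```text
clock: 4.4
eef_pos: [537.7, 359.0, 433.6]
eef_rot: [3.14, -0.001, 1.377]
wrist_force: [0.4, 0.1, -2.6]
finger_gap: 11.7
finger_force: 40.0
```

```bash
python3 -c "
from h import *
go([620,77,433],[180,0,93])
a=grab('scene');P=cloud(a)
m=(P[...,2]>180)&(P[...,2]<262)&(P[...,0]>450)&(P[...,0]<640)&(P[...,1]>250)&(P[...,1]<460)
q=P[m];print(len(q),np.percentile(q,[2,50,98],axis=0).round(1))
t=pickle.load(open('top0.pkl','rb'));P=cloud(t);m=(P[...,2]>100)&(P[...,0]>560)&(P[...,0]<760)&(P[...,1]>-80)&(P[...,1]<330);q=P[m];print(np.percentile(q,[1,50,99],axis=0).round(1))
"
```

```text
clock 4.4 pos [537.69 359.05 433.63] rot [ 1.7993e+02 -7.0000e-02  7.8880e+01] F [ 0.43  0.14 -2.62] M [-0.102  0.095 -0.012] gap 11.74 ff 40.0
shift units [-6.522  3.379  0.012] turn units [ 0.002 -0.001 -0.314]
441 [[518.3 278.7 181.9]
 [527.  328.6 223.4]
 [548.3 432.7 261.6]]
[[717.    3.6 105. ]
 [735.8  38.9 157.7]
 [759.5  70.2 163. ]]
```

Call:
step_arm([
  [[0,0,0,-0.4,0.2,0,1],[0,0,0,-0.8,0.42,0,1],[0,0,0,-0.8,0.42,0,1],[0,0,0,-0.8,0.42,0,1],[0,0,0,-0.8,0.42,0,1]],
])

```text
clock: 4.95
eef_pos: [584.2, 201.0, 431.1]
eef_rot: [-3.14, 0.001, 1.376]
wrist_force: [0.7, 0.6, -2.5]
finger_gap: 11.9
finger_force: 40.0
```

Call:
step_arm([
  [[0,0,0,-0.8,0.42,0,1],[0,0,0,-0.8,0.42,0,1],[0,0,0,-0.8,0.42,0,1],[0,0,0,-0.5,0.26,0,1],[0,0,0,0,0,0,1]],
])

```text
clock: 5.45
eef_pos: [621.6, 74.2, 430.9]
eef_rot: [-3.139, 0.001, 1.373]
wrist_force: [-0.8, 0.2, -2.0]
finger_gap: 12.0
finger_force: 40.0
```

Call:
step_arm([
  [[0,0,-0.1,0,0,0,1],[0,0,-0.1,0,0,0,1],[0,0,-0.114,0,0,0,1],[0,0,0,0,0,0,1]],
])

```text
clock: 5.85
eef_pos: [620.9, 78.0, 431.6]
eef_rot: [-3.14, -0.0, 1.625]
wrist_force: [-0.2, -0.1, -3.2]
finger_gap: 11.9
finger_force: 40.0
```

```bash
python3 -c "
from h import *
go([620,77,399],[180,0,93])
a=grab('scene');b=grab('top')
pickle.dump((a,b),open('p3.pkl','wb'))
im=[cv2.resize(cv2.cvtColor(c['frame'],cv2.COLOR_RGB2BGR)[y:y+90,x:x+100],(400,360),interpolation=cv2.INTER_CUBIC) for c,x,y in((a,200,130),(b,205,150))]
cv2.imwrite('pics/c3.png',np.hstack(im))"
```

```text
clock 5.85 pos [620.91  77.95 431.57] rot [-179.9    -0.     93.11] F [-0.22 -0.13 -3.19] M [-0.073  0.113  0.014] gap 11.9 ff 40.0
shift units [-0.023 -0.023  0.814] turn units [-0.002 -0.     0.002]
```

View pics/c3.png

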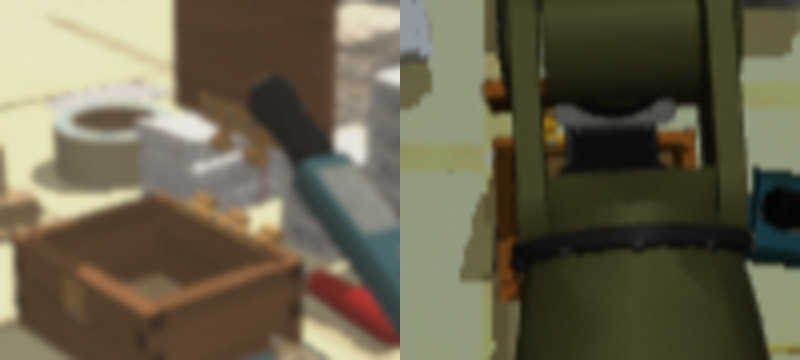

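Scene crop: the lid hangs above and behind the case, with its leaf and knuckles at about (228,115)–(258,155). The case knuckles are at (205,198), (235,215) and (268,235). In the top view the arm blocks most of the case. I'll measure the lid against the case with scene-camera depth.

```bash
cat > m.py <<'E'
from h import *
def lidfit(c,tcp):
    P=cloud(c); z0=tcp[2]-299
    dx=P[...,0]-tcp[0]; 
    m=(abs(dx)<25)&(P[...,2]>z0+25)&(P[...,2]<z0+110)&(abs(P[...,1]-tcp[1])<95)
    n,L,st,_=cv2.connectedComponentsWithStats(m.astype(np.uint8)); L=L==1+st[1:,4].argmax()
    q=P[L]; A=np.c_[q[:,1]-tcp[1],q[:,2]-z0,np.ones(len(q))]; w=np.ones(len(q),bool)
    for _ in range(5):
        k=np.linalg.lstsq(A[w],q[w,0],rcond=None)[0]; r=q[:,0]-A@k; w=abs(r)<2.5
    q=q[w]; print('lid face: yaw',-np.degrees(np.arctan(k[0])).round(2),'pitch slope deg',np.degrees(np.arctan(k[1])).round(2),'x at tcp y, foot',k[2].round(2),'n',w.sum(),'res',r[w].std().round(2))
    rows=np.nonzero(L.any(1))[0]
    for z in (40,60,80,100):
        s=q[abs(q[:,2]-z0-z)<8]; 
        if len(s): print('  z',z,'y',s[:,1].min().round(1),s[:,1].max().round(1))
    return k
def brass(c,box):
    hsv=cv2.cvtColor(c["frame"],cv2.COLOR_RGB2HSV); m=cv2.inRange(hsv,(14,110,90),(35,255,255))
    mm=np.zeros_like(m); x0,y0,x1,y1=box; mm[y0:y1,x0:x1]=m[y0:y1,x0:x1]; return mm>0
E
python3 - <<'E'
from m import *
a,b=pickle.load(open('p3.pkl','rb')); s0=pickle.load(open('scene0.pkl','rb'))
tcp=np.array([620.9,78,431.6]); k=lidfit(a,tcp)
im=cv2.cvtColor(a['frame'],cv2.COLOR_RGB2BGR)[145:205,240:290]; cv2.imwrite('pics/c4.png',cv2.resize(im,None,fx=10,fy=10,interpolation=cv2.INTER_CUBIC))
for c,box in((s0,(240,170,275,195)),(a,(245,150,272,172))):
    P=cloud(c); q=P[brass(c,box)]; print(len(q),np.percentile(q,[2,10,50,90,98],axis=0).round(1))
E
```

```text
lid face: yaw 3.17 pitch slope deg -0.17 x at tcp y, foot 615.68 n 1018 res 1.08
  z 40 y -2.2 154.3
  z 60 y -3.1 156.1
  z 80 y -5.2 156.2
  z 100 y -3.9 154.5
163 [[587.9  15.5  65.8]
 [589.1  33.   67.6]
 [596.7  71.9  71.4]
 [610.2 115.9  73.8]
 [613.4 129.2  76.2]]
107 [[605.2  49.7 123.1]
 [608.6  54.9 127.5]
 [612.7  86.3 140.9]
 [614.8 112.8 151.9]
 [615.4 121.4 153.4]]
```

View pics/c4.png

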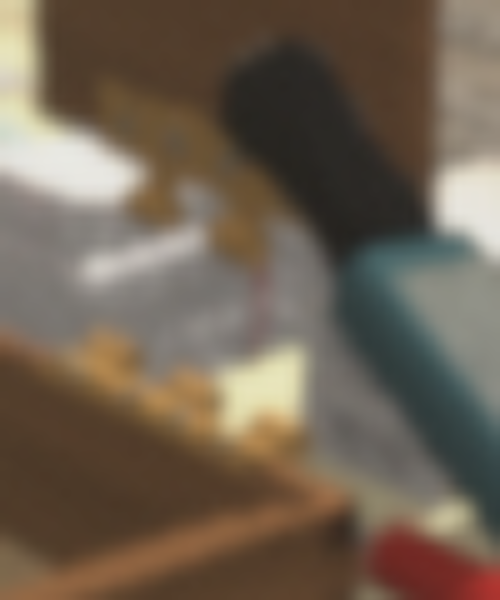

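Run:
```python
from m import *
t=pickle.load(open('top0.pkl','rb')); s=pickle.load(open('scene0.pkl','rb'))
P=cloud(t); Z=P[...,2]
m=(Z>60)&(Z<90); mm=np.zeros(m.shape,bool); mm[170:232,222:290]=m[170:232,222:290]
def edges(mask,axis,lo,hi,z,skip=None):
    A=[];B=[]
    for i in range(lo,hi):
        if skip and skip[0]<=i<=skip[1]: continue
        r=np.nonzero(mask[:,i] if axis==0 else mask[i])[0]
        if len(r)<5: continue
        A.append((i,r.min()-.5) if axis==0 else (r.min()-.5,i)); B.append((i,r.max()+.5) if axis==0 else (r.max()+.5,i))
    return ray(t,np.array(A),z),ray(t,np.array(B),z)
def fit(p,d,o):
    w=np.ones(len(p),bool)
    for _ in range(6):
        k=np.polyfit(p[w,d],p[w,o],1); r=p[:,o]-np.polyval(k,p[:,d]); w=abs(r)<3
    return k,r[w].std(),w.sum()
bk,fr=edges(mm,0,232,279,70,(236,270))
lf,ri=edges(mm,1,187,222,70)
kb,kf=fit(bk,1,0),fit(fr,1,0); kl,kr=fit(lf,0,1),fit(ri,0,1)
print('back',kb,'front',kf,'left',kl,'right',kr)
for nm,k in(('b',kb),('f',kf)): print(nm,np.polyval(k[0],76.5),'yaw',-np.degrees(np.arctan(k[0][0])))
for nm,k in(('l',kl),('r',kr)): print(nm,np.polyval(k[0],536.5),'yaw',np.degrees(np.arctan(k[0][0])))
# lids the same way
for nm,b in(('far',(128,190,190,212)),('near',(124,214,188,236))):
    m2=np.zeros(m.shape,bool); m2[b[1]:b[3],b[0]:b[2]]=((Z>154)&(Z<170))[b[1]:b[3],b[0]:b[2]]
    u=[];v=[];w=[]
    for i in range(*b[::2]):
        r=np.nonzero(m2[:,i])[0]
        if 2<=len(r)<9: u.append(i); v.append((r.min()+r.max())/2)
    p=ray(t,np.c_[u,v],162); k=fit(p,1,0); print(nm,k,'x at 359',np.polyval(k[0],359),'yext',p[:,1].min(),p[:,1].max(),(p[:,1].min()+p[:,1].max())/2)
# scene: back wall region of the rim, knuckle tops by depth
Ps=cloud(s)
for c,Q,box in((t,P,(232,172,275,184)),(s,Ps,(235,165,285,200))):
    x0,y0,x1,y1=box; q=Q[y0:y1,x0:x1].reshape(-1,3); q=q[(q[:,2]>74)&(q[:,2]<80)&(q[:,0]>590)&(q[:,0]<625)&(q[:,1]>20)&(q[:,1]<140)]
    q=q[q[:,1].argsort()]; print(len(q)); print(q.round(1)[::2].tolist())
```

```text
back (array([-6.00206362e-02,  6.05963804e+02]), np.float64(0.3051226483104402), np.int64(12)) front (array([-5.79181086e-02,  4.76595736e+02]), np.float64(0.3006866859585104), np.int64(12)) left (array([4.92055754e-02, 1.29850442e+02]), np.float64(0.954704029053162), np.int64(35)) right (array([  0.0560192, -33.7355271]), np.float64(1.0086100978514232), np.int64(35))
b 601.3722254642026 yaw 3.4348084875722322
f 472.1650011504307 yaw 3.314760028267385
l 156.2492334207337 yaw 2.8169997709279677
r -3.681224216295149 yaw 3.206312791186933
far (array([1.95479885e-01, 4.67705249e+02]), np.float64(0.5425823050661184), np.int64(54)) x at 359 537.8825278371904 yext 281.66917386296876 438.32700278247 359.99808832271935
near (array([1.95211592e-01, 3.94769723e+02]), np.float64(0.5155035750796557), np.int64(54)) x at 359 464.85068460265865 yext 288.80446242087163 444.740911766277 366.7726870935743
54
[[603.1, 36.2, 74.3], [609.4, 36.2, 74.1], [615.4, 36.5, 77.7], [609.3, 39.4, 74.6], [615.2, 39.7, 79.9], [609.1, 42.7, 77.1], [612.1, 42.8, 78.5], [615.4, 45.9, 77.1], [606.0, 48.8, 75.0], [609.1, 48.9, 75.4], [605.7, 74.1, 75.5], [608.8, 74.1, 76.4], [602.4, 77.2, 76.6], [611.8, 77.3, 77.8], [608.9, 80.4, 74.4], [611.7, 80.5, 78.7], [608.6, 83.6, 77.3], [605.3, 86.7, 77.8], [608.5, 86.8, 78.0], [605.2, 108.7, 76.1], [611.6, 108.8, 74.9], [608.3, 111.9, 76.8], [598.7, 114.9, 78.1], [598.8, 118.1, 75.8], [611.2, 118.2, 78.6], [604.9, 121.3, 78.7], [608.2, 124.5, 75.6]]
26
[[610.2, 31.3, 76.5], [614.6, 36.9, 76.4], [611.9, 42.4, 75.2], [614.9, 46.2, 76.1], [612.8, 52.6, 74.4], [610.0, 71.9, 74.6], [608.9, 75.2, 76.8], [607.6, 78.2, 76.1], [605.8, 85.2, 74.2], [606.9, 106.2, 76.2], [605.5, 109.0, 75.7], [610.4, 116.0, 75.3], [606.5, 120.6, 74.7]]
```

Call:
step_arm([
  [[0,0,-0.002,0.08,-0.016,0,1],[0,0,0,0,0,0.3,1],[0,0,0,0,0,0.3,1],[0,0,0,0,0,0.25,1],[0,0,0,0,0,0,1]],
])

```text
clock: 6.45
eef_pos: [620.3, 80.8, 396.3]
eef_rot: [-3.138, 0.0, 1.625]
wrist_force: [0.3, 0.0, -2.5]
finger_gap: 11.6
finger_force: 40.0
```

```bash
python3 -c "
from m import *
go([620.1,81.1,390],[180,0,93.2])
a=grab('scene');s=manip.read_state();lidfit(a,s['eef_pos'])
im=cv2.cvtColor(a['frame'],cv2.COLOR_RGB2BGR)[155:200,240:285]; cv2.imwrite('pics/c5.png',cv2.resize(im,None,fx=13,fy=13,interpolation=cv2.INTER_CUBIC))
"
```

```text
clock 6.45 pos [620.27  80.8  396.29] rot [-1.798e+02  1.000e-02  9.308e+01] F [ 0.28  0.04 -2.5 ] M [-0.069  0.061  0.053] gap 11.57 ff 40.0
shift units [ 0.008 -0.003  0.157] turn units [-0.004  0.    -0.003]
lid face: yaw 3.01 pitch slope deg 0.1 x at tcp y, foot 614.33 n 796 res 1.02
  z 40 y 39.3 157.1
  z 60 y 0.3 161.0
  z 80 y -0.6 161.1
  z 100 y -0.3 159.9
```

View pics/c5.png

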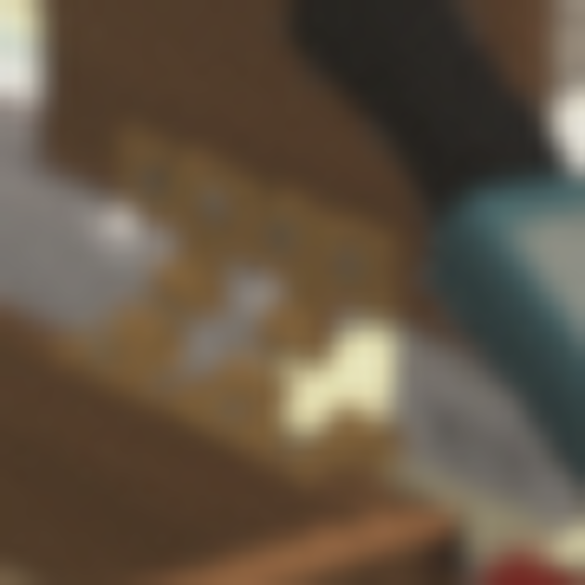

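Call:
step_arm([
  [[0,0,0,0,0,0.08,1],[0,0,0,0,0,0.06,1],[0,0,0,0,0,0.04,1],[0,0,0,0,0,0.03,1],[0,0,0,0,0,0,1]],
])

```text
clock: 7.0
eef_pos: [620.3, 80.9, 390.1]
eef_rot: [-3.141, -0.0, 1.625]
wrist_force: [0.4, 0.6, -2.2]
finger_gap: 11.8
finger_force: 40.0
```

Call:
step_arm([
  [[0,0,0,0,0,0.03,1],[0,0,0,0,0,0.03,1],[0,0,0,0,0,0,1]],
])

```text
clock: 7.3
eef_pos: [620.3, 80.9, 387.6]
eef_rot: [-3.141, 0.0, 1.625]
wrist_force: [-0.2, -0.4, -2.7]
finger_gap: 11.8
finger_force: 40.0
```

```bash
python3 -c "
from m import *
go([620.1,81.1,379],[180,0,93.2])"
```

```text
clock 7.3 pos [620.32  80.88 387.65] rot [-179.99    0.     93.1 ] F [-0.25 -0.41 -2.66] M [-0.064  0.04   0.053] gap 11.77 ff 40.0
shift units [ 0.006 -0.005  0.216] turn units [-0.     0.    -0.002]
```

Call:
step_arm([
  [[0,0,0,0,0,0.04,1],[0,0,0,0,0,0.04,1],[0,0,0,0,0,0.04,1],[0,0,0,0,0,0,1]],
])

```text
clock: 7.7
eef_pos: [620.3, 80.9, 382.7]
eef_rot: [-3.141, 0.0, 1.625]
wrist_force: [0.3, 0.1, -2.7]
finger_gap: 11.7
finger_force: 40.0
```

Call:
step_arm([
  [[0,0,0,0,0,0.04,1],[0,0,0,0,0,0.03,1],[0,0,0,0,0,0.02,1],[0,0,0,0,0,0,1]],
])

```text
clock: 8.1
eef_pos: [620.3, 80.9, 379.3]
eef_rot: [-3.141, 0.0, 1.625]
wrist_force: [0.4, 1.2, -2.2]
finger_gap: 11.7
finger_force: 40.0
```

```bash
python3 -c "
from m import *
go([620.1,81.1,379],[180,0,93.2])
a=grab('scene');s=manip.read_state();lidfit(a,s['eef_pos'])
im=cv2.cvtColor(a['frame'],cv2.COLOR_RGB2BGR)[155:200,240:285]; cv2.imwrite('pics/c6.png',cv2.resize(im,None,fx=13,fy=13,interpolation=cv2.INTER_CUBIC))
"
```

```text
clock 8.1 pos [620.32  80.88 379.31] rot [-179.99    0.     93.1 ] F [ 0.44  1.22 -2.18] M [-0.084  0.053 -0.054] gap 11.71 ff 40.0
shift units [ 0.006 -0.005  0.008] turn units [-0.     0.    -0.002]
lid face: yaw 2.98 pitch slope deg -0.13 x at tcp y, foot 615.32 n 723 res 1.07
  z 40 y 27.9 158.8
  z 60 y 40.6 156.5
  z 80 y -0.7 157.8
  z 100 y -0.5 162.1
```

View pics/c6.png

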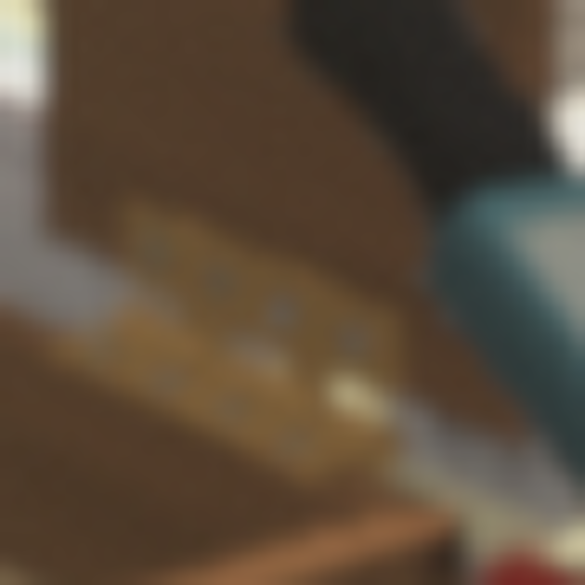

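The lid knuckles (crop ≈(190,305) and (300,360)) now sit in the gaps of the case knuckles, with no contact force. To check x, I'll feel gently for the back wall, which should be 2 mm away, watching the moment (300 mm lever).

Call:
step_arm([
  [[0,0,0,0.005,-0.01,0.008,1],[0,0,0,0,-0.01,0,1],[0,0,0,0,-0.01,0,1],[0,0,0,0,0,0,1]],
])

```text
clock: 8.55
eef_pos: [619.1, 81.0, 379.2]
eef_rot: [3.141, -0.0, 1.625]
wrist_force: [-0.3, 0.4, -2.1]
finger_gap: 11.4
finger_force: 40.0
```

```bash
python3 -c "
from m import *
go([620.1,81.1,379],[180,0,93.2])"
```

```text
clock 8.55 pos [619.06  81.03 379.2 ] rot [179.99  -0.    93.1 ] F [-0.27  0.41 -2.13] M [-0.051  0.055  0.016] gap 11.42 ff 40.0
shift units [0.    0.026 0.005] turn units [ 0.    -0.    -0.002]
```

Call:
step_arm([
  [[0,0,0,0,-0.01,0,1],[0,0,0,0,0,0,1]],
])

```text
clock: 8.75
eef_pos: [618.7, 81.0, 379.2]
eef_rot: [3.141, 0.0, 1.625]
wrist_force: [1.1, 0.6, -2.4]
finger_gap: 11.5
finger_force: 40.0
```

```bash
python3 -c "
from m import *
go([620.1,81.1,379],[180,0,93.2])"
```

```text
clock 8.75 pos [618.73  81.   379.19] rot [179.98   0.    93.1 ] F [ 1.08  0.61 -2.42] M [-0.06  -0.261  0.002] gap 11.54 ff 40.0
shift units [0.001 0.034 0.005] turn units [ 0.001  0.    -0.002]
```

Contact with about 1 N at TCP x ≈ 618.8, so the aligned x is ≈ 620.85. I'll back off to that, then feel the y play the same way.

Call:
step_arm([
  [[0,0,0,0,0.053,0,1],[0,0,0,0.015,0,0,1],[0,0,0,0.01,0,0,1],[0,0,0,0,0,0,1]],
])

```text
clock: 9.15
eef_pos: [620.8, 82.1, 379.1]
eef_rot: [-3.142, 0.0, 1.625]
wrist_force: [1.1, -0.5, -2.2]
finger_gap: 11.7
finger_force: 40.0
```

```bash
python3 -c "
from m import *
go([620.85,81.1,379],[180,0,93.2])"
```

```text
clock 9.15 pos [620.8   82.11 379.07] rot [-1.80e+02  1.00e-02  9.31e+01] F [ 1.05 -0.49 -2.21] M [-0.297 -0.067  0.026] gap 11.69 ff 40.0
shift units [-0.025 -0.     0.002] turn units [-0.     0.    -0.002]
```

Call:
step_arm([
  [[0,0,0,0.01,0,0,1],[0,0,0,0,0,0,1]],
])

```text
clock: 9.35
eef_pos: [620.8, 82.4, 379.1]
eef_rot: [-3.142, 0.0, 1.625]
wrist_force: [0.3, -2.9, -3.6]
finger_gap: 12.0
finger_force: 40.0
```

```bash
python3 -c "
from m import *
go([620.85,81.1,379],[180,0,93.2])"
```

```text
clock 9.35 pos [620.75  82.37 379.12] rot [-1.800e+02  3.000e-02  9.309e+01] F [ 0.32 -2.94 -3.62] M [-0.626 -0.043  0.005] gap 12.01 ff 40.0
shift units [-0.032  0.001  0.003] turn units [-0.     0.001 -0.002]
```

Call:
step_arm([
  [[0,0,0,-0.035,0,0,1],[0,0,0,-0.028,0,0,1],[0,0,0,0,0,0,1],[0,0,0,0,0,0,1]],
])

```text
clock: 9.75
eef_pos: [620.9, 80.0, 379.1]
eef_rot: [-3.142, -0.0, 1.625]
wrist_force: [-0.4, 0.3, -1.8]
finger_gap: 11.9
finger_force: 40.0
```

Run:
```python
from m import *
go([620.85,79.8,379],[180,0,93.2])
a=grab('scene'); s=manip.read_state(); lidfit(a,s['eef_pos'])
P=cloud(a); m=(P[...,2]>66)&(P[...,2]<72)&(P[...,0]>450)&(P[...,0]<610)&(P[...,1]>-20)&(P[...,1]<180)
P0=cloud(pickle.load(open('scene0.pkl','rb'))); m0=(P0[...,2]>66)&(P0[...,2]<72)&(P0[...,0]>450)&(P0[...,0]<610)&(P0[...,1]>-20)&(P0[...,1]<180)
M=np.zeros_like(m); M[170:,195:275]=1
print('case now',rect(P[m&M]),'before',rect(P0[m0&M]))
```

```text
clock 9.75 pos [620.89  79.98 379.14] rot [-1.800e+02 -1.000e-02  9.309e+01] F [-0.36  0.28 -1.77] M [-0.058  0.008 -0.005] gap 11.94 ff 40.0
shift units [-0.005 -0.001  0.003] turn units [-0.    -0.    -0.002]
lid face: yaw 3.13 pitch slope deg -0.07 x at tcp y, foot 615.93 n 720 res 1.04
  z 40 y 30.4 158.7
  z 60 y 39.8 158.9
  z 80 y 0.5 158.7
  z 100 y -1.2 158.6
case now [539.75  74.39 135.9  162.96   2.91] before [541.39  75.18 138.3  163.85   2.92]
```

```bash
python3 -c "
from h import *
print(workorder.sign_off())"
```

```text
the job is handed in; nothing more can be done
None
```

I handed the job in at about 10 s on the clock: the lid is held upright behind the case, its two knuckles between the case's three and all the holes lined up for the pin. I centred it in x and y by light touches on the case (about 1 N and 3 N); the height comes from the rack measurement and was not touch-checked.

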